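Meter one cleaning tablet into the jar

TASK

Stand the open green glass jar upright on the yellow round spot under the chute of the tablet dispenser and let go of it. Then press the dispenser's leaning red plunger right down to its stop so that a green cleaning tablet drops into the jar, and let the plunger spring fully back up. Do not touch the tablet or lift the jar away afterwards, and leave the two bottles and the bottle opener where they are.

Things in the scene. Friction and masses are not known exactly. Their poses are not given: they have to be found in the camera images.
- dispenser: Tablet dispenser, fixed: white housing, clear magazine of green tablets, steel chute, red plunger. Origin on the table, z up, -x its front, turned about the vertical. Foot x -65 to 85, y -9 to 101 mm; housing 134 mm high. A full plunger stroke pushes one tablet along the lane (towards -y); it tips into the chute only in the last tenth of the stroke and slides down into the jar.
- magazine (a point): Middle of the magazine's front face, 93 mm wide, from 160 to 313 mm above the table, at x = 5 mm in the dispenser's frame (the magazine is 70 mm deep behind it). It stands right behind the plunger, so an upright gripper's body would strike it: come along the plunger's own leaning axis.
- pad (a point): Centre, at table height (z = 0), of the flat yellow round spot (84 mm across, level with the table) where the jar must stand; at x = 50, y = -83 mm in the dispenser's frame. The chute comes from the dispenser's +y side; its lip ends 20 mm short of this centre.
- chute_lip (a point): Middle of the chute's lower end, 111 mm up; underside 107 mm up, 7 mm above the standing jar's rim. Chute 36 mm wide (x), cheeks 6 mm high, rising 25 degrees towards the dispenser's +y. It overhangs the rim of a jar on the spot by 12 mm: bring the jar in low (lifted under 6 mm), from the -y side, in the dispenser's +y. A gripper holding it from above within 20 mm of its rim clears the chute.
- plunger (a joint): Stroke of the red plunger: 0 m is fully up, 0.030 m is on its stop. Spring about 3.5 N at the top and 11 N at the stop; it returns by itself. A push of 14 N against the knob means that it is on the stop.
- knob_face (a point): Centre of the outer, flat face of the red plunger knob (38 mm across, 12 mm thick); moves with the plunger. At rest at x = -35, y = 40, z = 195 mm in the dispenser's frame. Its z axis is the plunger's axis and points out of the knob, leaning 35 degrees from vertical towards the dispenser's front (-x); press along minus this z.
- jar_center (a point): Centre, half-way up, of the open green glass jar without lid: straight round wall, 64 mm outside diameter, 57 mm inside, 100 mm high, z up, 200 g. It starts upright on the table, 50 mm above which this point lies.
- jar: The same jar; origin at the centre of its underside.
- tablet_center (a point): Centre of the loose green tablet (26 mm across, 14 mm thick, 12 g) that waits in the lane under the magazine. Not to be touched by the robot.
- tablet: The same tablet; origin at the centre of its underside.
- bottle_a_center (a point): Bystander: clear glass bottle, 68 mm across, 240 mm high, standing; point half-way up, on its axis.
- bottle_b_center (a point): Bystander: second clear glass bottle, the same.
- opener_center (a point): Bystander: bottle opener lying flat, 155 mm long along its x, 34 mm wide, 16 mm thick, wooden handle and steel head; point in the handle, 8 mm above the table.
Mind the look-alikes: they are no part of the job. Of the things like the jar, leave any that is orange; of the rest the smaller one is meant.

How it is judged:
On the way, in this order (a step that is already met when the one before it is completed fails the run):
1. The jar stands upright on the yellow spot, let go (horizontal distance between jar_center and pad below 0.013 m and angle between jar_center's own z axis and vertical below 0.1 rad and height (world z) of jar_center below 0.056 m and contact force between the fingers and jar below 0.5 N), for 0.2 s.
2. The plunger is pressed down onto its stop (value of joint plunger above 0.0285 m), for 0.05 s.
At the end, for the whole second after the job is handed in: The jar stands upright (within 6 degrees) and free on the yellow spot, its axis within 13 mm of the spot's centre; the tablet lies at rest inside it; the plunger is back up (within 2 mm of fully up) (all of step 1 and horizontal distance between tablet_center and jar_center below 0.028 m and height (world z) of tablet_center below 0.06 m and linear speed of each of tablet, jar below 0.02 m/s and value of joint plunger below 0.002 m); the robot touches nothing.
It fails at once if the robot touches the tablet (contact force between any of the fingers, the arm and tablet above 0.3 N).
It fails at once if the jar is tipped over (more than 35 degrees) (angle between jar_center's own z axis and vertical above 0.6 rad).
It fails at once if a bottle or the bottle opener is moved by more than 30 mm or a bottle tips (distance of any of bottle_a_center, bottle_b_center, opener_center from where it was at the start of the episode above 0.03 m or angle between any of bottle_a_center, bottle_b_center's own z axis and vertical above 0.3 rad).
It also fails if it takes over 54 s, if anything falls off the work surface, if the arm or the gripper's body presses on something with over 40 N, if the wrist force passes 120 N, or if a joint passes its speed limit or range.

ROBOT

A 6-joint arm with a two-finger parallel gripper is mounted at the origin on the work surface. World frame = base frame: x ahead of the robot, y to its left, z up, the work surface at z = 0. Lengths are in m, angles in rad, forces in N, time in s.
With the tool pointing down it reaches from about 0.4 to 0.825 m from the base axis. Payload 7 kg.
Tool frame: the origin (TCP) lies at the very end of the fingers, on their centre line; the grasp point (between the pads) lies 19 mm behind it; z points along the fingers, y is the direction in which the jaws open and shut (so a half turn about z gives the same grasp; the last joint's range is limited). The gripper opens to 88 mm and grips with 3 to 60 N. Pads are 19 mm wide; open, the fingers measure 130 mm over their backs; the gripper's body (78 mm by 193 mm) begins 47 mm behind the grasp point.
Start: joints at [1.511, 0.359, 0.012, 0, -1.224, -0.288], TCP at [0.23, 0.635, 0.227] pointing down, gripper open.
Joint ranges: [-3.07, 3.07], [-1.43, 2.12], [-1.02, 1.25], [-3.03, 1.67], [-3.05, -0], [-3.03, 3.03]. Speed limits (rad/s): [2.39, 2.39, 3.01, 3.14, 3.14, 3.14].

INTERFACE

Orientations are given as a unit quaternion [w, x, y, z].
In Python, from station import bot gives the robot as it stands.
- The arm moves only by the tool servo_tool, never from a script. Its argument "increments" is a list of rows, each a list of 7 numbers: the turn, a rotation vector about the tool's x, y, z in degrees, then the shift along the tool's x, y, z in cm, then the closure, from 0 (fully open) to 1 (shut). A call has 1 to 8 rows; each row shifts and turns the commanded pose from where the row before left it, along the tool's axes as they then stand; what a row does not reach is not made up. A row lasts 1/10 s, in which the tool goes at most 50 mm and 8.59 degrees, less where a joint would pass 70% of its speed; a pose out of reach is approached as far as the arm can. A call with a gripper value outside its range is refused whole. The fingers move at their own pace and stop on an object; "force" is the grip in N (left out, the last holds). Time passes only in rows, so rows that do not move let the fingers close. It gives the time, the measured TCP pose, the force and the opening at its end, in the units of the state.
- bot.read_state(): the state, without advancing time (a new reading comes with each control period).
- bot.grab_frame(name): name is "scene" or "side" or "wrist"; returns the picture (480x640x3 uint8, red, green, blue); there is no depth.
- bot.camera_params(name): a dict with "camera_matrix" (3x3 intrinsics, pixels), "k1" (the pictures are not rectified: a ray, as slopes to the right and down, at radius r is drawn at 1 + k1 r^2 times it, then the intrinsics apply), "extrinsics" (4x4, takes a point from camera to world coordinates); the wrist camera has in their place "T_tool_cam" (4x4, takes a point from camera to tool coordinates, whose origin is the TCP and whose axes are the flange's). Camera axes: x right, y down, z forward; pixel columns grow to the right and rows downward; lengths in m; the calibration is good to about 2 mm. A picture is of the moment at which its call begins: read the wrist's pose just before it. camera_params takes no time and is no camera call.
- bot.sign_off(): hands the job in, once; it reports no verdict.
The state is a dict: "time_s": time; "joint_pos": joint angles; "qd": joint speeds; "joint_efforts": joint torques, N m; "ee_pos": TCP position; "tcp_rot": TCP orientation; "contact_force": force on the tool from outside, world axes, zero at the start; "wrist_torque": the same for the moment, N m; "gripper_width": finger opening in m.
Only numpy, scipy, OpenCV 4.12 (cv2) and the standard library are available. Lean on these libraries where they do the work, as an engineer would, in place of code of your own. Each camera call takes 0.05 s, during which the arm holds its last target.

## Working session

There is one attempt and no reset: what is moved stays moved. The work goes in short steps, Python scripts to look and compute and a tool call to move; the robot and the scene stay as the last step left them, time stands still between calls to the robot, and variables do not carry over. Pictures are saved under pics/ and viewed, and the job is handed in when it is done.

Besides the shell and the picture viewer there is one more tool, called after "Call:" by a JSON object that holds its "fn" and its "kwargs", one argument or row to a line. servo_tool: Moves the arm, as the interface text tells. Its arguments: {"type":"object","properties":{"increments":{"type":"array"},"force":{"type":"number"}},"required":["increments"]}

```bash
mkdir -p pics; ls
python3 - <<'E'
from station import bot
import cv2,json
s=bot.read_state();print(s)
for n in ("scene","side","wrist"):
    p=bot.camera_params(n);print(n,p)
    cv2.imwrite(f"pics/{n}0.png",bot.grab_frame(n)[:,:,::-1])
E
```

```text
pics
{'time_s': 0.0, 'joint_pos': array([ 1.51110127e+00,  3.59369328e-01,  1.10478628e-02, -3.72870821e-04,
       -1.22409894e+00, -2.88138151e-01]), 'qd': array([-0.00070921,  0.0003764 ,  0.00100681,  0.00112633,  0.00051511,
        0.00263832]), 'joint_efforts': array([-2.18263383e-03, -5.82717276e+01,  2.93053025e+01,  6.99723065e+00,
        6.76953845e-03, -1.62989627e-04]), 'ee_pos': array([0.22990753, 0.63410738, 0.22562516]), 'tcp_rot': array([ 8.26724515e-04,  9.84903261e-01, -1.73103660e-01, -8.15981636e-05]), 'contact_force': array([ 0.4520631 ,  0.50078393, -0.52085375]), 'wrist_torque': array([ 0.02654009, -0.01883492, -0.02033998]), 'gripper_width': 0.08798892712287294}
scene {'camera_matrix': array([[456.03225621,   0.        , 317.99250299],
       [  0.        , 456.03225621, 244.96139114],
       [  0.        ,   0.        ,   1.        ]]), 'k1': -0.0030260522460626616, 'extrinsics': array([[ 0.73203277,  0.45171656, -0.50998056,  1.07174079],
       [ 0.68115822, -0.47177123,  0.55987086, -0.58427112],
       [ 0.01230878, -0.75722127, -0.65304245,  0.78797538
[... 393 characters left out ...]
-0.96516006],
       [ 0.00644126, -0.85686566, -0.51549952,  0.77253404],
       [ 0.        ,  0.        ,  0.        ,  1.        ]])}
wrist {'camera_matrix': array([[408.36866604,   0.        , 321.03861075],
       [  0.        , 408.36866604, 242.12611467],
       [  0.        ,   0.        ,   1.        ]]), 'k1': -0.08750764686184095, 'T_tool_cam': array([[-5.03307056e-05, -9.61120911e-01, -2.76127854e-01,
         7.49143711e-02],
       [ 9.99999897e-01, -1.72709237e-04,  4.18877550e-04,
        -1.01312150e-03],
       [-4.50281803e-04, -2.76127804e-01,  9.61120821e-01,
        -1.58265139e-01],
       [ 0.00000000e+00,  0.00000000e+00,  0.00000000e+00,
         1.00000000e+00]])}
```

View pics/scene0.png

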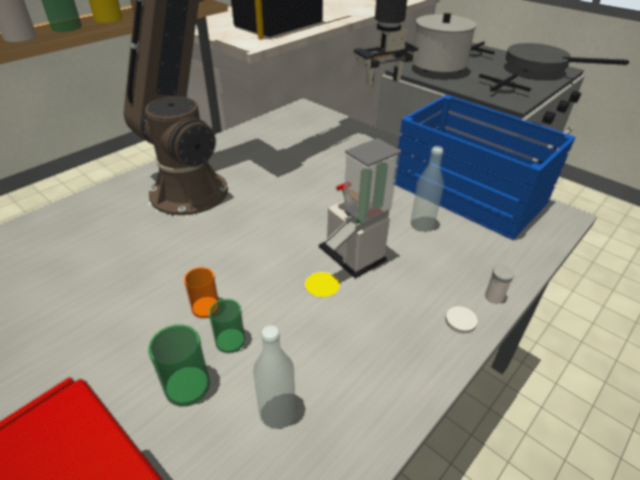

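View pics/side0.png

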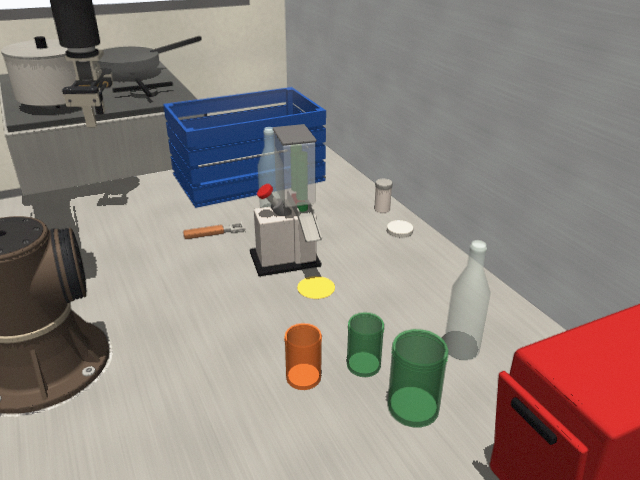

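View pics/wrist0.png

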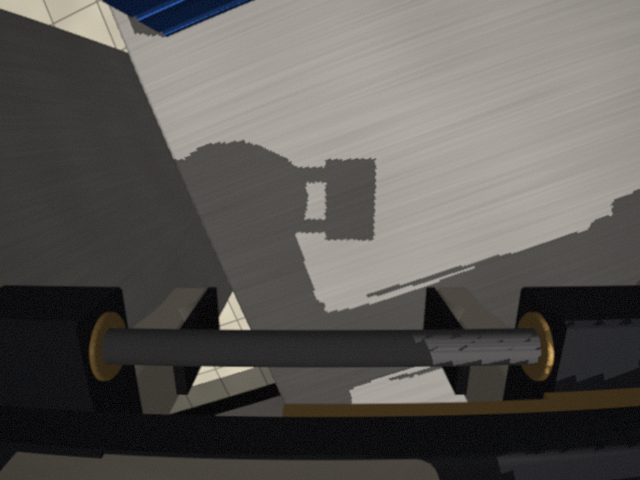

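The scene view shows the small green jar at (228,325), the big green one at (180,365) and the orange one at (203,292). The yellow spot is at (322,284) and the knob at (343,187). In the side view the jar is at (365,344), the spot at (316,288) and the knob at (265,191). The opener is at (212,231), visible only in the side view.

```bash
cat > h.py <<'E'
import numpy as np,cv2
from station import bot
def ray(P,uv,T=None):
    K=P["camera_matrix"];k=P["k1"]
    d=np.array([(uv[0]-K[0,2])/K[0,0],(uv[1]-K[1,2])/K[1,1]])
    u=cv2.undistortPoints(np.array([[uv]],float),K,np.array([k,0,0,0.]))[0,0]
    T=P["extrinsics"] if T is None else T
    return T[:3,3],T[:3,:3]@np.array([u[0],u[1],1])
def onz(P,uv,z,T=None):
    o,d=ray(P,uv,T);return o+d*(z-o[2])/d[2]
def two(r1,r2):
    (o1,d1),(o2,d2)=r1,r2
    A=np.stack([d1,-d2],1);t=np.linalg.lstsq(A,o2-o1,rcond=None)[0]
    a,b=o1+t[0]*d1,o2+t[1]*d2
    return (a+b)/2,np.linalg.norm(a-b)
def proj(P,X):
    E=np.linalg.inv(P["extrinsics"]);c=E[:3,:3]@np.asarray(X)+E[:3,3]
    s=c[:2]/c[2];s=s*(1+P["k1"]*s@s);K=P["camera_matrix"]
    return s*K[0,0]+K[:2,2]
def blobs(m,minA=20):
    n,l,st,c=cv2.connectedComponentsWithStats(m.astype(np.uint8))
    return [(tuple(st[i]),c[i].round(1)) for i in range(1,n) if st[i][4]>=minA],l
E
python3 - <<'E'
from h import *
for n in("scene","side"):
    P=bot.camera_params(n)
    im=cv2.imread(f"pics/{n}0.png");hsv=cv2.cvtColor(im,cv2.COLOR_BGR2HSV)
    H,S,V=[hsv[...,i].astype(int) for i in range(3)]
    for nm,m in (("yellow",(H>22)&(H<35)&(S>180)&(V>150)),("red",((H<6)|(H>174))&(S>150)&(V>60)),("green",(H>50)&(H<85)&(S>70)),("orange",(H>5)&(H<20)&(S>150))):
        b,_=blobs(m,25)
        for st,c in b:
            print(n,nm,[int(v) for v in st],c, onz(P,c,0.0 if nm!="red" else .19).round(4))
    h={"scene":(175,470,130,400),"side":(230,480,110,400)}[n]
for n,(x0,x1,y0,y1) in {"scene":(170,410,130,400),"side":(240,460,115,425)}.items():
    im=cv2.imread(f"pics/{n}0.png")[y0:y1,x0:x1]
    cv2.imwrite(f"pics/{n}_c.png",cv2.resize(im,None,fx=1.9 if n=="side" else 2.2,fy=1.9 if n=="side" else 2.2,interpolation=cv2.INTER_CUBIC))
E
```

```text
scene yellow [306, 273, 33, 24, 618] [321.8 284.2] [ 0.5615 -0.0082  0.    ]
scene red [338, 184, 7, 5, 26] [341.1 186.3] [0.4996 0.1215 0.19  ]
scene red [0, 378, 162, 102, 10938] [ 68.4 440. ] [ 0.6356 -0.5937  0.19  ]
scene green [42, 0, 38, 31, 857] [61.2 14.1] [-2.2174  0.6003  0.    ]
scene green [210, 299, 35, 53, 1301] [228.1 326.2] [ 0.4997 -0.2438  0.    ]
scene green [149, 325, 60, 81, 3484] [179.7 363.9] [ 0.5053 -0.372   0.    ]
scene orange [184, 268, 34, 49, 1174] [200.7 290.2] [ 0.3677 -0.2203 -0.    ]
side red [257, 184, 16, 15, 155] [264.5 190.9] [0.4958 0.1276 0.19  ]
side red [490, 304, 150, 176, 20559] [573.9 404.5] [ 0.6299 -0.6187  0.19  ]
side green [297, 205, 11, 7, 56] [302.8 207.7] [0.6849 0.3422 0.    ]
side green [347, 313, 37, 64, 2007] [364.5 343.9] [ 0.559  -0.2184  0.    ]
side green [388, 329, 60, 98, 4615] [416.6 376.8] [ 0.6    -0.3363  0.    ]
side orange [285, 324, 37, 66, 2141] [302.9 355.8] [ 0.4371 -0.1963  0.    ]
```

View pics/scene_c.png

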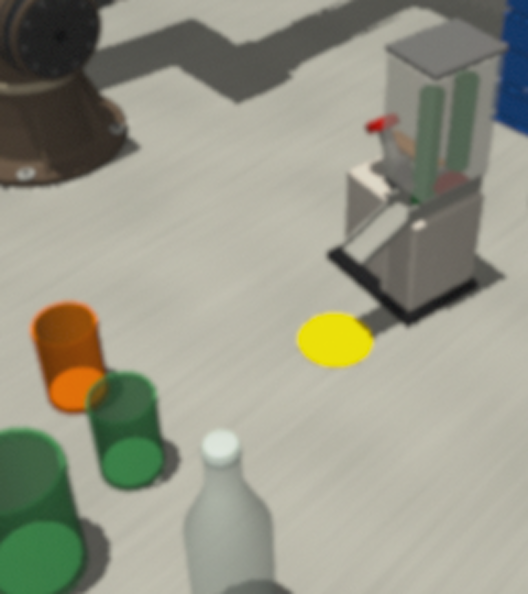

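View pics/side_c.png

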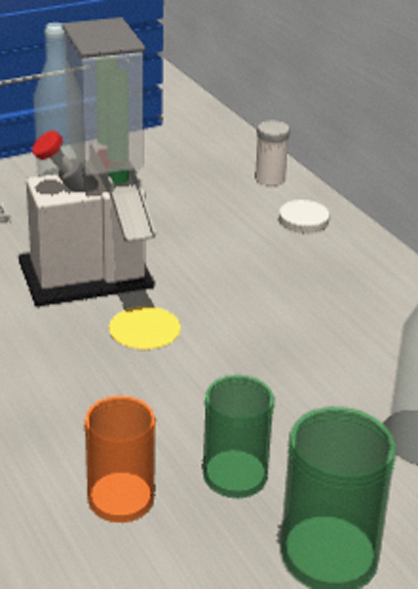

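Run:
```python
from h import *
A=bot.camera_params("scene");B=bot.camera_params("side")
im=cv2.imread("pics/side0.png");hsv=cv2.cvtColor(im,cv2.COLOR_BGR2HSV)
H,S,V=[hsv[...,i].astype(int) for i in range(3)]
b,_=blobs((H>22)&(H<36)&(S>110)&(V>150),100);print(b)
for st,c in b: print(onz(B,c,0).round(4))
T=lambda a,b:two(ray(A,a),ray(B,b))
print("jar",T((228.1,326.2),(364.5,343.9)))
print("big",T((179.7,363.9),(416.6,376.8)));print("orange",T((200.7,290.2),(302.9,355.8)))
print("knob",T((341.1,186.3),(264.5,190.9)))
# jar rim / base ellipse
for n,P,x,y,top,bot_ in (("scene",A,170,130,(122/2.2,398/2.2),(132/2.2,462/2.2)),("side",B,240,115,(239/1.9,398/1.9),(236/1.9,473/1.9))):
    print(n,"rim",onz(P,(x+top[0],y+top[1]),.1).round(4),"base",onz(P,(x+bot_[0],y+bot_[1]),0.002).round(4))
f=lambda u,v:(240+u/1.9,115+v/1.9); g=lambda u,v:(170+u/2.2,130+v/2.2)
print("side foot corners z0",onz(B,f(40,305),0).round(4),onz(B,f(153,287),0).round(4))
print("scene foot corners z0",onz(A,g(330,257),0).round(4),onz(A,g(408,323),0).round(4),onz(A,g(477,290),0).round(4))
print("opener",onz(B,(204,231),.008), "bottleA base",onz(A,(426,218),0),"B",onz(B,(465,342),0))
```

```text
[((np.int32(297), np.int32(277), np.int32(38), np.int32(22), np.int32(649)), array([315.8, 287.4]))]
[ 0.5547 -0.0094  0.    ]
jar (array([ 0.53182493, -0.26258148,  0.04488428]), np.float64(0.0012149693192067587))
big (array([ 0.55494273, -0.39117469,  0.06844032]), np.float64(0.0014635201620896532))
orange (array([ 0.41425535, -0.24516354,  0.05090497]), np.float64(0.002673260443550629))
knob (array([0.49615369, 0.12631783, 0.18846593]), np.float64(0.003997484224938992))
scene rim [ 0.5383 -0.2665  0.1   ] base [ 0.5333 -0.2653  0.002 ]
side rim [ 0.5261 -0.2718  0.1   ] base [ 0.5297 -0.2681  0.002 ]
side foot corners z0 [0.4622 0.0867 0.    ] [0.6016 0.0621 0.    ]
scene foot corners z0 [0.4653 0.0895 0.    ] [0.6042 0.0673 0.    ] [ 0.6276  0.1643 -0.    ]
opener [0.40018959 0.3237566  0.008     ] bottleA base [0.59885906 0.39085166 0.        ] B [ 7.38839385e-01 -2.98639291e-01 -1.11022302e-16]
```

Call:
{"fn": "servo_tool", "kwargs": {
  "increments": [
    [0,0,8.5,0,0,-2.5,0],
    [0,0,8.5,0,0,-2.5,0],
    [0,0,8.5,0,0,-2.5,0],
    [0,0,8.5,0,0,-2.5,0],
    [0,0,8.5,0,0,-2.5,0],
    [0,0,8.5,0,0,-2.5,0],
    [0,0,8.5,0,0,-2.5,0],
    [0,0,8.5,0,0,-2.5,0]
  ]
}}

```text
time_s: 0.95
ee_pos: [0.23, 0.6343, 0.4273]
tcp_rot: [0.0, 0.718, -0.696, 0.0]
contact_force: [0.2, 0.8, -0.4]
gripper_width: 0.0876
```

```bash
cat >> h.py <<'E'
from scipy.spatial.transform import Rotation as Rn
def pose():
    s=bot.read_state();q=s["tcp_rot"];R=Rn.from_quat([q[1],q[2],q[3],q[0]])
    return np.array(s["ee_pos"]),R,s
def down(a): # tool z down, tool x at world angle a deg
    c,s_=np.cos(np.radians(a)),np.sin(np.radians(a))
    return Rn.from_matrix(np.array([[c,s_,0],[s_,-c,0],[0,0,-1]]).T)
def go(p,R):
    x,R0,s=pose()
    rv=(R0.inv()*R).as_rotvec(degrees=True)
    print("t",round(s["time_s"],2),"pos",x.round(4),"w",round(s["gripper_width"],4),"F",s["contact_force"].round(1),"q",s["joint_pos"].round(2))
    print("turn(deg,tool)",rv.round(2),"shift cm in present tool",(100*R0.inv().apply(np.array(p)-x)).round(2),"in target tool",(100*R.inv().apply(np.array(p)-x)).round(2))
E
python3 -c "
from h import *
go([.53,-.267,.35],down(-100))"
```

```text
t 0.95 pos [0.23   0.6343 0.4273] w 0.0876 F [ 0.2  0.8 -0.4] q [ 1.51  0.31  0.39 -0.   -1.64 -1.48]
turn(deg,tool) [ 1.000e-02 -3.000e-02  1.172e+01] shift cm in present tool [ 90.99 -27.28   7.77] in target tool [ 83.55 -45.19   7.73]
```

Call:
{"fn": "servo_tool", "kwargs": {
  "increments": [
    [0,0,0,4.5,-1.35,0,0],
    [0,0,0,4.5,-1.35,0,0],
    [0,0,0,4.5,-1.35,0,0],
    [0,0,0,4.5,-1.35,0,0],
    [0,0,0,4.5,-1.35,0,0],
    [0,0,0,4.5,-1.35,0,0],
    [0,0,0,4.5,-1.35,0,0],
    [0,0,0,4.5,-1.35,0,0]
  ]
}}

```text
time_s: 1.75
ee_pos: [0.351, 0.2767, 0.4266]
tcp_rot: [-0.0, 0.72, -0.694, -0.0]
contact_force: [0.5, 0.4, 0.6]
gripper_width: 0.0878
```

Call:
{"fn": "servo_tool", "kwargs": {
  "increments": [
    [0,0,0,4.5,-1.35,0,0],
    [0,0,0,4.5,-1.35,0,0],
    [0,0,0,4.5,-1.35,0,0],
    [0,0,0,4.5,-1.35,0,0],
    [0,0,0,4.5,-1.35,0,0],
    [0,0,0,4.5,-1.35,0,0]
  ]
}}

```text
time_s: 2.35
ee_pos: [0.4416, 0.0098, 0.4268]
tcp_rot: [-0.0, 0.72, -0.694, 0.0]
contact_force: [1.0, 0.3, -0.2]
gripper_width: 0.0875
```

```bash
python3 -c "
from h import *
go([.53,-.267,.35],down(-100))
np.save('pics/Tw1.npy',np.r_[pose()[0],pose()[1].as_quat()])
cv2.imwrite('pics/w1.png',bot.grab_frame('wrist')[:,:,::-1])"
```

```text
t 2.35 pos [0.4416 0.0098 0.4268] w 0.0875 F [ 1.   0.3 -0.2] q [ 0.47 -0.11 -0.09 -0.   -1.59 -0.43]
turn(deg,tool) [-0.04  0.03 12.09] shift cm in present tool [27.99 -7.81  7.67] in target tool [ 25.73 -13.51   7.68]
```

View pics/w1.png

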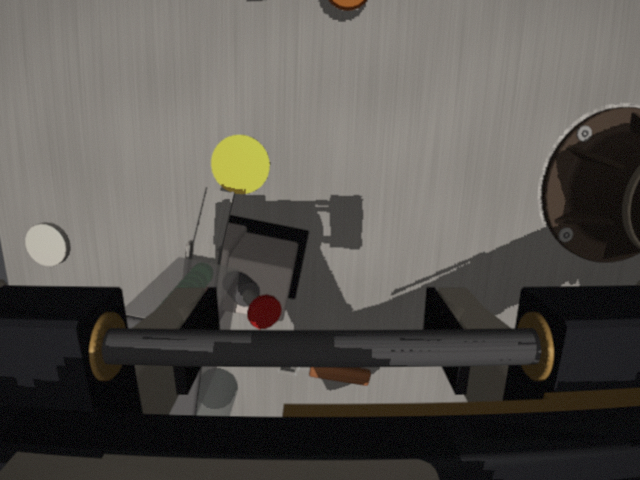

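The wrist view shows the spot at (240,164), the knob face at (264,311), the foot's black front corner at (308,231), and the orange jar's rim at the top (347,0).

Run:
```python
from h import *
P=bot.camera_params("wrist");v=np.load('pics/Tw1.npy')
T=np.eye(4);T[:3,:3]=Rn.from_quat(v[3:]).as_matrix();T[:3,3]=v[:3];T=T@P["T_tool_cam"]
im=cv2.imread("pics/w1.png");hsv=cv2.cvtColor(im,cv2.COLOR_BGR2HSV)
H,S,V=[hsv[...,i].astype(int) for i in range(3)]
for nm,m,z in (("y",(H>22)&(H<36)&(S>110)&(V>100),0),("r",((H<6)|(H>174))&(S>150)&(V>60),.19)):
    b,l=blobs(m,150)
    for st,c in b:
        print(nm,[int(x) for x in st],c,onz(P,c,z,T).round(4), onz(P,(st[0]+st[2]/2-.5,st[1]+st[3]/2-.5),z,T).round(4))
B=bot.camera_params("side");A=bot.camera_params("scene")
b,_=blobs(((H<6)|(H>174))&(S>150)&(V>60),150)
print("knob",[two(ray(P,c,T),ray(B,(264.5,190.9))) for st,c in b if st[4]<2000])
for uv in((231,215),(308,231),(293,298)): print("foot",uv,onz(P,uv,0.01,T).round(4))
```

```text
y [211, 135, 59, 59, 2672] [240.  163.6] [ 0.5586 -0.0077  0.    ] [ 0.5586 -0.0071  0.    ]
r [248, 296, 33, 33, 801] [263.7 311.9] [0.4992 0.129  0.19  ] [0.4989 0.1291 0.19  ]
knob [(array([0.49824017, 0.13043489, 0.18814596]), np.float64(0.0026069018717482335))]
foot (231, 215) [0.5708 0.0654 0.01  ]
foot (308, 231) [0.4589 0.0852 0.01  ]
foot (293, 298) [0.4789 0.1917 0.01  ]
```

Call:
{"fn": "servo_tool", "kwargs": {
  "increments": [
    [0,0,6,0,0,0,0],
    [0,0,6,0,0,0,0],
    [0,0,0,2.8,-2.7,1.5,0],
    [0,0,0,2.8,-2.7,1.5,0],
    [0,0,0,2.8,-2.7,1.5,0],
    [0,0,0,2.8,-2.7,1.5,0],
    [0,0,0,2.8,-2.7,1.5,0],
    [0,0,0,0,0,0,0]
  ]
}}

```text
time_s: 3.2
ee_pos: [0.551, -0.152, 0.3472]
tcp_rot: [-0.003, -0.642, 0.767, 0.002]
contact_force: [-0.7, 0.1, -0.7]
gripper_width: 0.0878
```

```bash
python3 -c "
from h import *
go([.53,-.267,.35],down(-100))
np.save('pics/Tw2.npy',np.r_[pose()[0],pose()[1].as_quat()])
cv2.imwrite('pics/w2.png',bot.grab_frame('wrist')[:,:,::-1])"
```

```text
t 3.2 pos [ 0.551  -0.152   0.3472] w 0.0878 F [-0.7  0.1 -0.7] q [ 0.07  0.14 -0.01 -0.   -1.43 -0.25]
turn(deg,tool) [ 0.38 -0.07 -0.12] shift cm in present tool [11.69  0.05 -0.27] in target tool [11.69  0.08 -0.28]
```

View pics/w2.png

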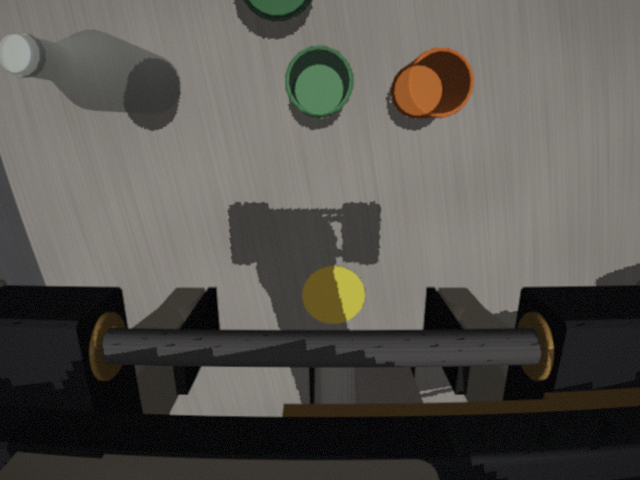

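The jar's rim ring is centred at about (320,80) and its bottom disc at (319,90), with the orange jar to the right at (432,84).

Run:
```python
from h import *
P=bot.camera_params("wrist");v=np.load('pics/Tw2.npy')
T=np.eye(4);T[:3,:3]=Rn.from_quat(v[3:]).as_matrix();T[:3,3]=v[:3];T=T@P["T_tool_cam"]
im=cv2.imread("pics/w2.png");hsv=cv2.cvtColor(im,cv2.COLOR_BGR2HSV)
H,S,V=[hsv[...,i].astype(int) for i in range(3)]
b,l=blobs((H>50)&(H<90)&(S>60),300)
for st,c in b: print([int(x) for x in st],c)
st=[s for s,c in b if 280<c[0]<350 and c[1]>50][0]
x,y,w,h=[float(k) for k in st[:4]]
print("rim c",onz(P,(x+w/2-.5,y+h/2-.5),.1,T).round(4),"w",[onz(P,(u,y+h/2),.1,T).round(4)[:2] for u in(x,x+w)])
print("disc",onz(P,(319,90),.003,T).round(4))
go([.53,-.267,.065],down(-100.4))
m=(H>20)&(H<40)&(S>110); b,_=blobs(m,300)
for s,c in b: print('pad',s[:4],onz(P,c,0,T))
```

```text
[245, 0, 65, 21, 951] [277.    7.9]
[286, 46, 67, 71, 3661] [318.8  81.5]
rim c [ 0.5317 -0.2655  0.1   ] w [array([ 0.5623, -0.2706]), array([ 0.5002, -0.2595])]
disc [ 0.5315 -0.2653  0.003 ]
t 3.25 pos [ 0.5505 -0.1509  0.3488] w 0.088 F [-0.3  0.9  0.8] q [ 0.07  0.14 -0.01 -0.   -1.43 -0.25]
turn(deg,tool) [ 0.28 -0.05  0.3 ] shift cm in present tool [11.76 -0.15 28.39] in target tool [11.79 -0.08 28.38]
pad (np.int32(302), np.int32(266), np.int32(63), np.int32(58)) [ 0.55874572 -0.00730585  0.        ]
```

Call:
{"fn": "servo_tool", "kwargs": {
  "increments": [
    [0,0,0,3.9,-0.1,2,0],
    [0,0,0,3.9,0,2,0],
    [0,0,0,3.9,-0.1,2,0],
    [0,0,0,0,0,4,0],
    [0,0,0,0,0,4,0],
    [0,0,0,0,0,4,0],
    [0,0,0,0,0,0,0]
  ]
}}

```text
time_s: 3.95
ee_pos: [0.529, -0.2632, 0.167]
tcp_rot: [-0.002, -0.643, 0.766, 0.004]
contact_force: [-0.6, 0.7, -0.3]
gripper_width: 0.0875
```

```bash
python3 -c "
from h import *
go([.5315,-.2655,.066],down(-100.4))
cv2.imwrite('pics/w3.png',bot.grab_frame('wrist')[:,:,::-1])"
```

```text
t 3.95 pos [ 0.529  -0.2632  0.167 ] w 0.0875 F [-0.6  0.7 -0.3] q [-0.13  0.27 -0.25 -0.   -1.05 -0.04]
turn(deg,tool) [0.49 0.07 0.45] shift cm in present tool [ 0.19 -0.37 10.1 ] in target tool [ 0.18 -0.28 10.1 ]
```

View pics/w3.png

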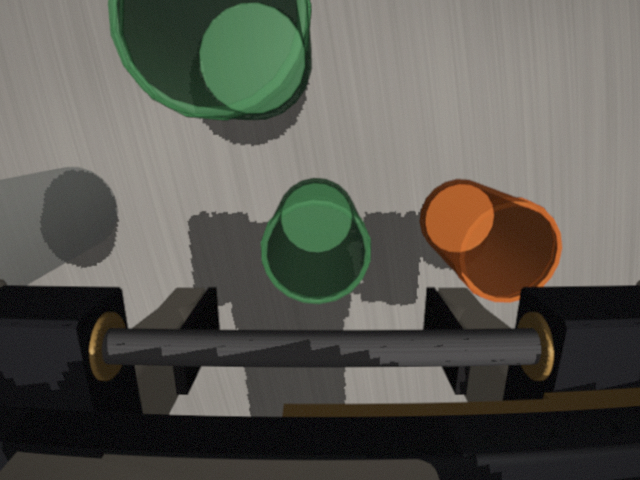

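The jar sits centred between the fingers, with its rim at (316,248).

Call:
{"fn": "servo_tool", "kwargs": {
  "increments": [
    [0.4,0,0.4,0.2,-0.3,3,0],
    [0,0,0,0,0,3,0],
    [0,0,0,0,0,3,0],
    [0,0,0,0,0,1.1,0],
    [0,0,0,0,0,0,0],
    [0,0,0,0,0,0,0]
  ]
}}

```text
time_s: 4.6
ee_pos: [0.5371, -0.2678, 0.0729]
tcp_rot: [0.003, -0.641, 0.768, -0.004]
contact_force: [-0.3, 0.0, -0.0]
gripper_width: 0.0876
```

```bash
python3 -c "
from h import *
go([.5315,-.2655,.066],down(-100.4))
cv2.imwrite('pics/w4.png',bot.grab_frame('wrist')[:,:,::-1])"
```

```text
t 4.6 pos [ 0.5371 -0.2678  0.0729] w 0.0876 F [-0.3  0.  -0. ] q [-0.14  0.37 -0.36  0.   -0.83 -0.04]
turn(deg,tool) [-0.57 -0.03  0.12] shift cm in present tool [-0.12  0.6   0.69] in target tool [-0.12  0.59  0.69]
```

View pics/w4.png

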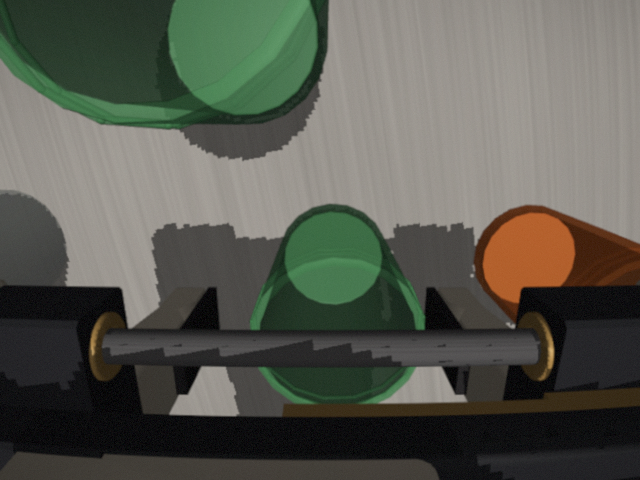

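The rim centre is at x≈339 against the finger centre at 321, so it is about 6 mm towards +y of the tool. That agrees with the pose reading.

Call:
{"fn": "servo_tool", "kwargs": {
  "increments": [
    [-0.5,0,0,-0.1,0.6,0,0],
    [0,0,0,0,0,0.6,0],
    [0,0,0,0,0,0,0]
  ]
}}

```text
time_s: 4.95
ee_pos: [0.5294, -0.2653, 0.0643]
tcp_rot: [-0.001, -0.641, 0.768, 0.001]
contact_force: [-0.2, -0.6, -1.1]
gripper_width: 0.0878
```

```bash
python3 -c "
from h import *
go([.5315,-.2655,.066],down(-100.4))"
```

```text
t 4.95 pos [ 0.5294 -0.2653  0.0643] w 0.0878 F [-0.2 -0.6 -1.1] q [-0.13  0.38 -0.37 -0.   -0.82 -0.05]
turn(deg,tool) [0.11 0.01 0.06] shift cm in present tool [-0.02 -0.21 -0.17] in target tool [-0.02 -0.21 -0.17]
```

Call:
{"fn": "servo_tool", "kwargs": {
  "increments": [
    [0,0,0,0,-0.2,-0.2,0],
    [0,0,0,0,0,0,1],
    [0,0,0,0,0,0,1],
    [0,0,0,0,0,0,1],
    [0,0,0,0,0,0,1],
    [0,0,0,0,0,0,1]
  ],
  "force": 15
}}

```text
time_s: 5.55
ee_pos: [0.5316, -0.2658, 0.0665]
tcp_rot: [-0.001, -0.641, 0.768, 0.001]
contact_force: [-1.4, 0.8, 0.2]
gripper_width: 0.0633
```

```bash
python3 -c "
from h import *
go([.5315,-.2655,.066],down(-100.4))
u=np.array([.1805,.9836]);pad=np.array([.5586,-.0076])
for d in (.16,.1,0):
  q=pad-d*u;print(d,q);go([*q,.07],down(-100.4))"
```

```text
t 5.55 pos [ 0.5316 -0.2658  0.0665] w 0.0633 F [-1.4  0.8  0.2] q [-0.14  0.38 -0.37 -0.   -0.83 -0.04]
turn(deg,tool) [0.11 0.   0.07] shift cm in present tool [-0.03  0.01  0.05] in target tool [-0.03  0.01  0.05]
0.16 [ 0.52972  -0.164976]
t 5.55 pos [ 0.5316 -0.2658  0.0665] w 0.0633 F [-1.4  0.8  0.2] q [-0.14  0.38 -0.37 -0.   -0.83 -0.04]
turn(deg,tool) [0.11 0.   0.07] shift cm in present tool [-9.89  1.99 -0.35] in target tool [-9.89  2.   -0.35]
0.1 [ 0.54055 -0.10596]
t 5.55 pos [ 0.5316 -0.2658  0.0665] w 0.0633 F [-1.4  0.8  0.2] q [-0.14  0.38 -0.37 -0.   -0.83 -0.04]
turn(deg,tool) [0.11 0.   0.07] shift cm in present tool [-15.89   1.98  -0.35] in target tool [-15.89   2.    -0.35]
0 [ 0.5586 -0.0076]
t 5.55 pos [ 0.5316 -0.2658  0.0665] w 0.0633 F [-1.4  0.8  0.2] q [-0.14  0.38 -0.37 -0.   -0.83 -0.04]
turn(deg,tool) [0.11 0.   0.07] shift cm in present tool [-25.89   1.97  -0.35] in target tool [-25.89   2.    -0.35]
```

Call:
{"fn": "servo_tool", "kwargs": {
  "increments": [
    [0,0,0,0,0,-0.4,1],
    [0,0,0,0,0,-0.4,1],
    [0,0,0,-2.5,0.4,0,1],
    [0,0,0,-2.5,0.4,0,1],
    [0,0,0,-2.5,0.4,0,1],
    [0,0,0,-2.5,0.4,0,1],
    [0,0,0,-2.5,0.4,0,1],
    [0,0,0,0,0,0,1]
  ]
}}

```text
time_s: 6.35
ee_pos: [0.5348, -0.137, 0.0751]
tcp_rot: [-0.0, -0.641, 0.767, 0.001]
contact_force: [0.3, -0.1, -1.2]
gripper_width: 0.0633
```

```bash
python3 -c "
from h import *
go([.5586,-.0076,.0695],down(-100.4))
cv2.imwrite('pics/s5.png',bot.grab_frame('side')[:,:,::-1])"
```

```text
t 6.35 pos [ 0.5348 -0.137   0.0751] w 0.0633 F [ 0.3 -0.1 -1.2] q [ 0.1   0.31 -0.45 -0.   -0.81 -0.28]
turn(deg,tool) [0.06 0.03 0.2 ] shift cm in present tool [-13.16  -0.06   0.56] in target tool [-1.316e+01 -1.000e-02  5.600e-01]
```

View pics/s5.png

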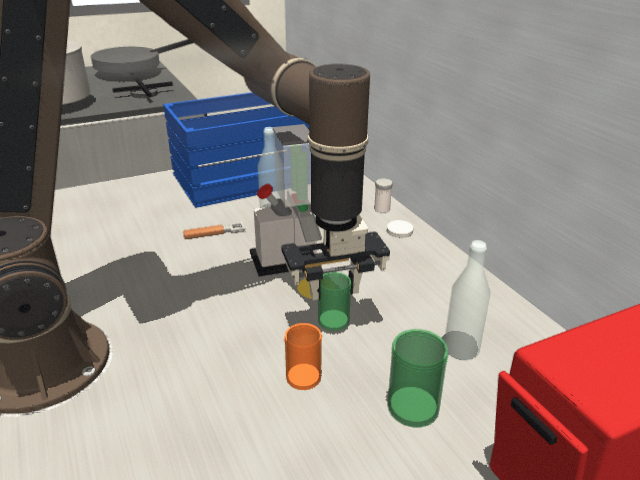

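The jar hangs in the gripper in front of the spot, at (334,300). The bystanders haven't moved.

Call:
{"fn": "servo_tool", "kwargs": {
  "increments": [
    [0,0,0,-1,0,0.5,1],
    [0,0,0,-1.6,0,0,1],
    [0,0,0,-1.6,0,0,1],
    [0,0,0,-1.6,0,0,1],
    [0,0,0,-1.6,0,0,1],
    [0,0,0,0,0,0,1]
  ]
}}

```text
time_s: 7.0
ee_pos: [0.5485, -0.0642, 0.0697]
tcp_rot: [-0.0, -0.641, 0.767, 0.001]
contact_force: [0.8, -0.0, -1.9]
gripper_width: 0.063
```

```bash
python3 -c "
from h import *
go([.5586,-.0076,.0695],down(-100.4))"
```

```text
t 7.0 pos [ 0.5485 -0.0642  0.0697] w 0.063 F [ 0.8 -0.  -1.9] q [ 0.24  0.31 -0.46 -0.   -0.8  -0.42]
turn(deg,tool) [0.06 0.02 0.19] shift cm in present tool [-5.75  0.01  0.02] in target tool [-5.75  0.03  0.02]
```

Call:
{"fn": "servo_tool", "kwargs": {
  "increments": [
    [0,0,0,-1.2,0,0,1],
    [0,0,0,-1.2,0,0,1],
    [0,0,0,-1.2,0,0,1],
    [0,0,0,-1.2,0,0,1],
    [0,0,0,-0.9,0,0,1],
    [0,0,0,0,0,0,1],
    [0,0,0,0,0,0,1]
  ]
}}

```text
time_s: 7.7
ee_pos: [0.5578, -0.0102, 0.0695]
tcp_rot: [-0.001, -0.641, 0.768, 0.001]
contact_force: [-0.5, -0.3, -1.9]
gripper_width: 0.0629
```

```bash
python3 -c "
from h import *
go([.5586,-.0076,.066],down(-100.4))
for n in ('wrist','side','scene'): cv2.imwrite(f'pics/{n}6.png',bot.grab_frame(n)[:,:,::-1])
im=cv2.imread('pics/side6.png')[180:360,200:440];cv2.imwrite('pics/side6c.png',cv2.resize(im,None,fx=3,fy=3))"
```

```text
t 7.7 pos [ 0.5578 -0.0102  0.0695] w 0.0629 F [-0.5 -0.3 -1.9] q [ 0.33  0.32 -0.44 -0.   -0.81 -0.51]
turn(deg,tool) [ 0.12 -0.01  0.11] shift cm in present tool [-0.27 -0.03  0.35] in target tool [-0.27 -0.03  0.35]
```

View pics/side6c.png

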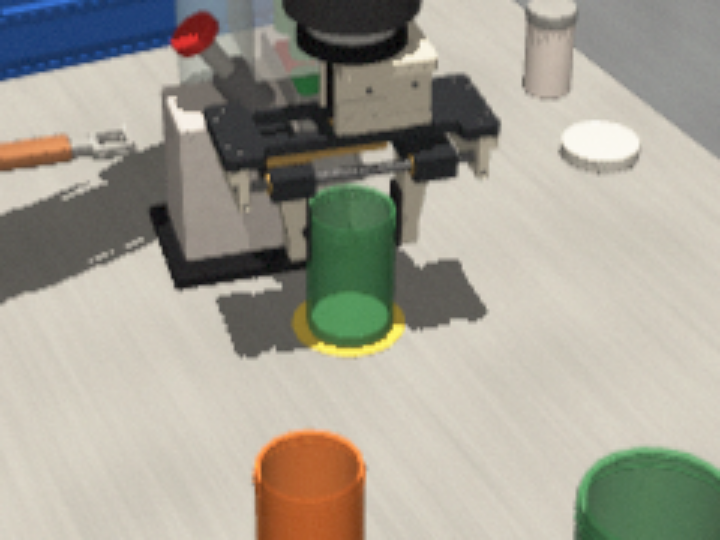

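View pics/scene6.png

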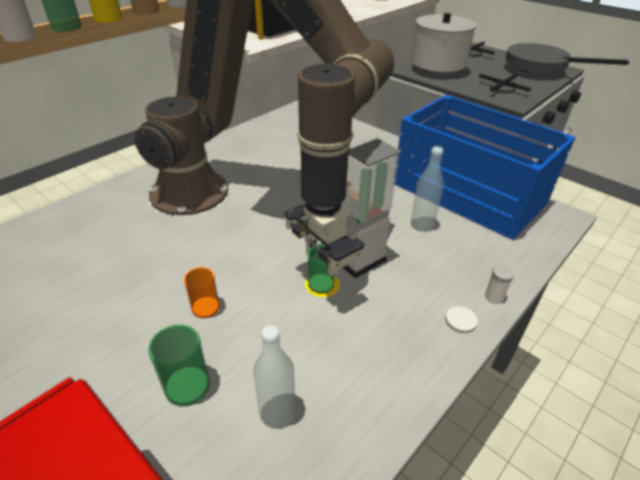

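Call:
{"fn": "servo_tool", "kwargs": {
  "increments": [
    [0,0,0,-0.2,0,0.2,1],
    [0,0,0,0,0,0.1,1],
    [0,0,0,0,0,0,1],
    [0,0,0,0,0,0,0.2],
    [0,0,0,0,0,0,0],
    [0,0,0,0,0,0,0],
    [0,0,0,0,0,0,0]
  ]
}}

```text
time_s: 8.55
ee_pos: [0.5584, -0.0084, 0.0667]
tcp_rot: [-0.0, -0.641, 0.768, 0.001]
contact_force: [-0.4, -0.4, -0.8]
gripper_width: 0.0859
```

```bash
python3 -c "
from h import *
go([.5586,-.0076,.066],down(-100.4))
for n in ('wrist','side','scene'): cv2.imwrite(f'pics/{n}7.png',bot.grab_frame(n)[:,:,::-1])
im=cv2.imread('pics/side7.png')[180:360,200:440];cv2.imwrite('pics/side7c.png',cv2.resize(im,None,fx=3,fy=3))"
```

```text
t 8.55 pos [ 0.5584 -0.0084  0.0667] w 0.0859 F [-0.4 -0.4 -0.8] q [ 0.33  0.33 -0.45 -0.   -0.8  -0.51]
turn(deg,tool) [0.08 0.01 0.08] shift cm in present tool [-0.08 -0.    0.07] in target tool [-0.08 -0.    0.07]
```

View pics/side7c.png

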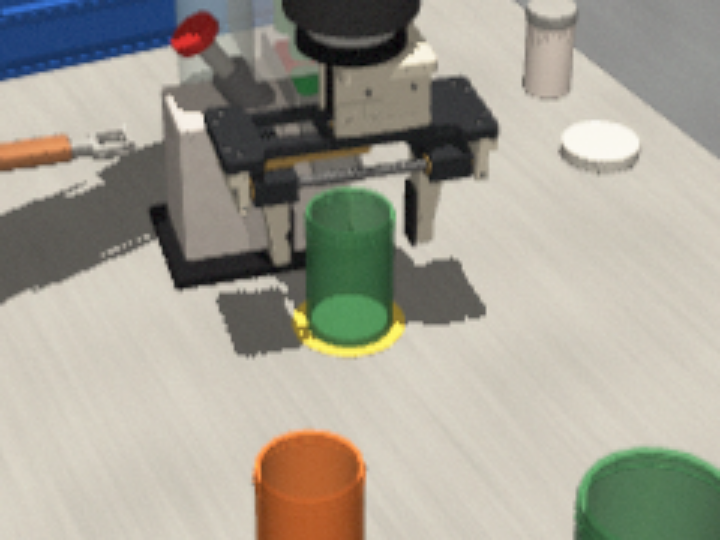

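View pics/wrist7.png

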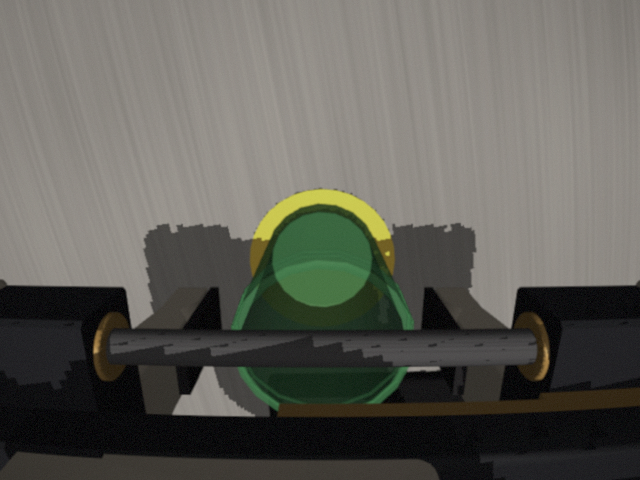

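The jar stands free and looks centred on the spot, with a ring of even width showing on the left and right. I'll back off along the dispenser's -y.

Call:
{"fn": "servo_tool", "kwargs": {
  "increments": [
    [0,0,0,1.5,0,0,0],
    [0,0,0,2,0,0,0],
    [0,0,0,3,0,0,0],
    [0,0,0,3,0,0,0],
    [0,0,0,3,0,0,0],
    [0,0,0,2,0,-3,0],
    [0,0,0,0,0,-4,0],
    [0,0,0,0,0,-4,0]
  ]
}}

```text
time_s: 9.5
ee_pos: [0.5313, -0.1526, 0.1774]
tcp_rot: [-0.001, -0.64, 0.768, 0.001]
contact_force: [0.1, 0.0, 0.6]
gripper_width: 0.0873
```

```bash
python3 -c "
from h import *
go([.5586,-.0076,.066],down(-100.4))
v=np.r_[pose()[0],pose()[1].as_quat()]
im=bot.grab_frame('wrist')[:,:,::-1]; cv2.imwrite('pics/w8.png',im)
P=bot.camera_params('side');im=bot.grab_frame('side')[:,:,::-1]; cv2.imwrite('pics/s8.png',im)
c=im[110:350,200:440];cv2.imwrite('pics/s8c.png',cv2.resize(c,None,fx=2.5,fy=2.5))"
```

```text
t 9.5 pos [ 0.5313 -0.1526  0.1774] w 0.0873 F [0.1 0.  0.6] q [ 0.07  0.2  -0.33 -0.   -1.05 -0.26]
turn(deg,tool) [ 0.19 -0.02 -0.03] shift cm in present tool [-14.76  -0.09  11.14] in target tool [-14.76  -0.06  11.14]
```

View pics/s8c.png

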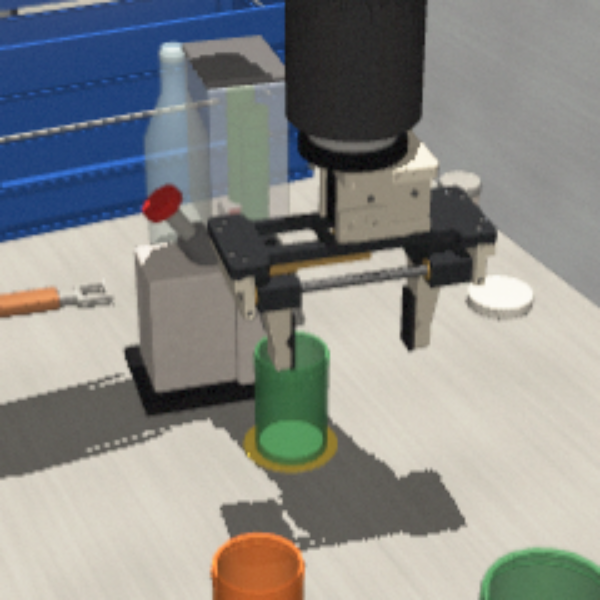

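Call:
{"fn": "servo_tool", "kwargs": {
  "increments": [
    [0,0,-8.5,0,0,-2.8,1],
    [0,0,-8.5,0,0,-2.8,1],
    [0,0,-8.5,0,0,-2.8,1],
    [0,0,-8.5,0,0,-2.8,1],
    [0,0,-8.5,0,0,-2.8,1],
    [0,0,-8.5,0,0,-2.8,1],
    [0,0,-8.5,0,0,-2.8,1],
    [0,0,-8.5,0,0,-2.8,1]
  ]
}}

```text
time_s: 10.4
ee_pos: [0.5324, -0.1516, 0.4015]
tcp_rot: [-0.0, 0.961, -0.276, -0.001]
contact_force: [1.0, -0.6, -0.9]
gripper_width: 0.0293
```

```bash
cat >> h.py <<'E'
YAW=-10.4
c_,s_=np.cos(np.radians(YAW)),np.sin(np.radians(YAW))
Rd=np.array([[c_,-s_,0],[s_,c_,0],[0,0,1]])
pad=np.array([.5586,-.0076,0])
def D(x,y,z): return pad+Rd@(np.array([x-50,y+83,z])/1000)
nz=Rd@np.array([-np.sin(np.radians(35)),0,np.cos(np.radians(35))])
xt=Rd@np.array([np.cos(np.radians(35)),0,np.sin(np.radians(35))])
Rp=Rn.from_matrix(np.stack([xt,np.cross(-nz,xt),-nz],1))
knob=D(-35,40,195)
E
python3 -c "
from h import *
print(knob,nz)
go([.40,-.05,.40],down(-10.4))
go(knob+.12*nz,Rp)"
```

```text
[0.49720028 0.12872342 0.195     ] [-0.56415342  0.10354153  0.81915204]
t 10.4 pos [ 0.5324 -0.1516  0.4015] w 0.0293 F [ 1.  -0.6 -0.9] q [ 0.08  0.09  0.06 -0.   -1.53  0.94]
turn(deg,tool) [ 1.000e-02  1.000e-01 -2.158e+01] shift cm in present tool [-16.61  -1.61   0.18] in target tool [-14.85  -7.61   0.15]
t 10.4 pos [ 0.5324 -0.1516  0.4015] w 0.0293 F [ 1.  -0.6 -0.9] q [ 0.08  0.09  0.06 -0.   -1.53  0.94]
turn(deg,tool) [  6.6   34.68 -20.91] shift cm in present tool [-24.21 -19.39  10.86] in target tool [-18.82 -26.94   0.03]
```

Call:
{"fn": "servo_tool", "kwargs": {
  "increments": [
    [0,0,-7.2,0,0,0,1],
    [0,0,-7.2,0,0,0,1],
    [0,0,-7.2,0,0,0,1],
    [0,7,0,0,0,0,1],
    [0,7,0,0,0,0,1],
    [0,7,0,0,0,0,1],
    [0,7,0,0,0,0,1],
    [0,7,0,0,0,0,1]
  ]
}}

```text
time_s: 11.2
ee_pos: [0.5327, -0.151, 0.4016]
tcp_rot: [0.027, 0.949, -0.089, 0.302]
contact_force: [0.1, -1.6, 1.4]
gripper_width: 0.0005
```

```bash
python3 -c "
from h import *
go(knob+.18*nz,Rp)
go(knob+.12*nz,Rp)"
```

```text
t 11.2 pos [ 0.5327 -0.151   0.4016] w 0.0005 F [ 0.1 -1.6  1.4] q [ 0.23 -0.3  -0.58  0.35 -0.75  0.97]
turn(deg,tool) [ 0.08 -0.28 -0.26] shift cm in present tool [-18.94 -26.78  -6.1 ] in target tool [-18.85 -26.88  -5.98]
t 11.2 pos [ 0.5327 -0.151   0.4016] w 0.0005 F [ 0.1 -1.6  1.4] q [ 0.23 -0.3  -0.58  0.35 -0.75  0.97]
turn(deg,tool) [ 0.08 -0.28 -0.26] shift cm in present tool [-18.97 -26.79  -0.1 ] in target tool [-1.885e+01 -2.688e+01  2.000e-02]
```

Call:
{"fn": "servo_tool", "kwargs": {
  "increments": [
    [0,0,0,-2.35,-3.35,-0.75,1],
    [0,0,0,-2.35,-3.35,-0.75,1],
    [0,0,0,-2.35,-3.35,-0.75,1],
    [0,0,0,-2.35,-3.35,-0.75,1],
    [0,0,0,-2.35,-3.35,-0.75,1],
    [0,0,0,-2.35,-3.35,-0.75,1],
    [0,0,0,-2.35,-3.35,-0.75,1],
    [0,0,0,-2.35,-3.35,-0.75,1]
  ]
}}

```text
time_s: 12.0
ee_pos: [0.3965, 0.1477, 0.3421]
tcp_rot: [0.027, 0.95, -0.089, 0.299]
contact_force: [1.0, 1.2, -0.1]
gripper_width: 0.0004
```

```bash
python3 -c "
from h import *
go(knob+.03*nz,Rp)
for n in ('wrist','side','scene'): cv2.imwrite(f'pics/{n}9.png',bot.grab_frame(n)[:,:,::-1])"
```

```text
t 12.0 pos [0.3965 0.1477 0.3421] w 0.0004 F [ 1.   1.2 -0.1] q [ 1.41 -0.44 -0.88  0.65 -1.23 -0.29]
turn(deg,tool) [ 0.06  0.08 -0.28] shift cm in present tool [-0.03  0.03 14.93] in target tool [-0.05  0.05 14.93]
```

View pics/wrist9.png

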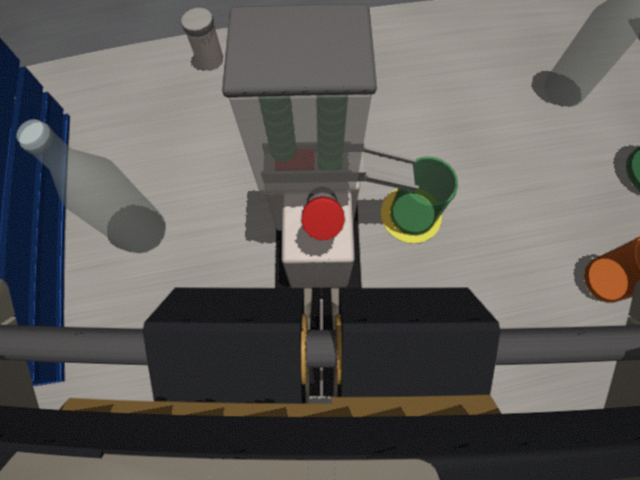

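View pics/side9.png

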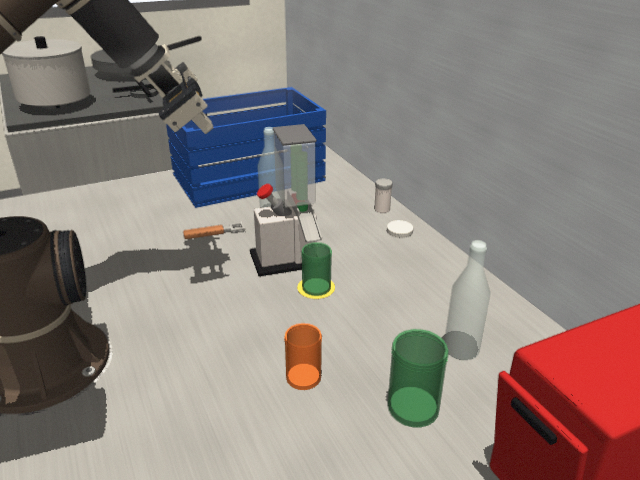

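The knob shows as a full circle at (323,218), so the view runs along its axis. The jar, with the chute over its rim, stands on the spot at (415,215).

Run:
```python
from h import *
P=bot.camera_params("wrist");x,R,s=pose()
T=np.eye(4);T[:3,:3]=R.as_matrix();T[:3,3]=x;T=T@P["T_tool_cam"]
im=cv2.imread("pics/wrist9.png");hsv=cv2.cvtColor(im,cv2.COLOR_BGR2HSV)
H,S,V=[hsv[...,i].astype(int) for i in range(3)]
b,_=blobs(((H<6)|(H>174))&(S>170)&(V>120),150)
for st,c in b:
    o,d=ray(P,c,T);t=((knob-o)@nz)/(d@nz);p=o+t*d
    print([int(k) for k in st],c,"knob",p.round(4),"model",knob.round(4),"off in tool mm",(1000*R.inv().apply(p-knob)).round(1),"diam mm",st[2]*t*1000/P["camera_matrix"][0,0])
go(p,Rp)
```

```text
[302, 197, 42, 43, 1391] [322.4 218. ] knob [0.4969 0.1308 0.1945] model [0.4972 0.1287 0.195 ] off in tool mm [-0.9 -2.   0. ] diam mm 35.47180198215256
t 12.15 pos [0.3966 0.1497 0.3418] w 0.0002 F [-0.8  0.4 -0.4] q [ 1.41 -0.44 -0.88  0.65 -1.23 -0.28]
turn(deg,tool) [0.02 0.11 0.09] shift cm in present tool [-0.06  0.04 17.92] in target tool [-0.09  0.04 17.91]
```

Call:
{"fn": "servo_tool", "kwargs": {
  "increments": [
    [0,0,0,0,0,4,1],
    [0,0,0,0,0,4,1],
    [0,0,0,0,0,4,1],
    [0,0,0,0,0,3.2,1],
    [0,0,0,0,0,1.2,1],
    [0,0,0,0,0,0,1]
  ]
}}

```text
time_s: 12.75
ee_pos: [0.499, 0.1341, 0.2261]
tcp_rot: [0.034, 0.954, -0.093, 0.284]
contact_force: [-0.5, 0.1, 0.2]
gripper_width: 0.0007
```

```bash
python3 -c "
from h import *
go(knob-.03*nz,Rp)
cv2.imwrite('pics/w10.png',bot.grab_frame('wrist')[:,:,::-1])"
```

```text
t 12.75 pos [0.499  0.1341 0.2261] w 0.0007 F [-0.5  0.1  0.2] q [ 0.87 -0.15 -1.02  0.95 -0.64 -0.26]
turn(deg,tool) [ 1.15  1.75 -0.41] shift cm in present tool [-1.67  0.46  5.56] in target tool [-1.84  0.56  5.5 ]
```

View pics/w10.png

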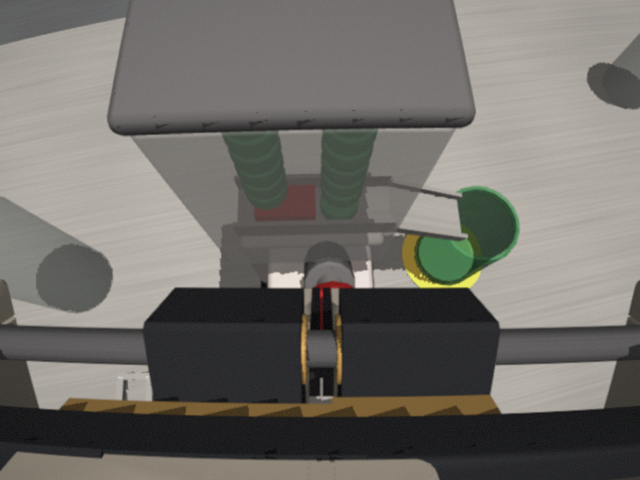

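The picture shows the fingers just short of the knob but drifted about 18 mm off its axis. Joint 3 is at its limit of -1.02. I'll fit a simple arm model to the recorded poses to find a feasible direction for the press.

```bash
cat > fk.py <<'E'
import numpy as np
from scipy.optimize import least_squares
from scipy.spatial.transform import Rotation as Rn
lo=np.array([-3.07,-1.43,-1.02,-3.03,-3.05,-3.03]);hi=np.array([3.07,2.12,1.25,1.67,0,3.03])
Ry=lambda a:Rn.from_euler('y',a);Rx=lambda a:Rn.from_euler('x',a);Rz=lambda a:Rn.from_euler('z',a)
def fk(q,k,s4=1,s6=1):
    r0,z0,a,b,e,L=k
    R1=Rz(q[0]);R2=R1*Ry(q[1]);R3=R1*Ry(q[1]-q[2]);R5=R3*Rx(s4*q[3])*Ry(-q[4]);R6=R5*Rx(s6*q[5])
    p=R1.apply([r0,0,z0])+R2.apply([0,0,a])+R3.apply([b,0,e])+R6.apply([L,0,0])
    return p,R6
data=[([1.5111,.3594,.0110,-.0004,-1.2241,-.2881],[.2299,.6341,.2256]),
([1.51,.31,.39,0,-1.64,-1.48],[.23,.6343,.4273]),([.47,-.11,-.09,0,-1.59,-.43],[.4416,.0098,.4268]),
([.07,.14,-.01,0,-1.43,-.25],[.5508,-.1515,.348]),([-.13,.27,-.25,0,-1.05,-.04],[.529,-.2632,.167]),
([-.14,.37,-.36,0,-.83,-.04],[.5371,-.2678,.0729]),([.1,.31,-.45,0,-.81,-.28],[.5348,-.137,.0751]),
([.33,.33,-.45,0,-.8,-.51],[.5584,-.0084,.0667]),([.07,.2,-.33,0,-1.05,-.26],[.5313,-.1526,.1774]),
([.08,.09,.06,0,-1.53,.94],[.5324,-.1516,.4015]),([.23,-.3,-.58,.35,-.75,.97],[.5327,-.151,.4016]),
([1.41,-.44,-.88,.65,-1.23,-.29],[.3965,.1487,.342]),([.87,-.15,-1.02,.95,-.64,-.26],[.499,.1341,.2261])]
def fit():
    best=None
    for s4 in(1,-1):
        f=lambda k:np.concatenate([fk(q,k,s4)[0]-p for q,p in data])
        r=least_squares(f,[.1,.4,.4,.4,0,.3])
        if best is None or r.cost<best[0].cost: best=(r,s4)
    return best
E
python3 - <<'E'
from fk import *; from h import *
r,s4=fit();print(r.x.round(4),s4,"rms mm",1000*np.sqrt(np.mean(r.fun**2)))
k=r.x;s=bot.read_state();q=s["joint_pos"];
for s6 in(1,-1):
    p,R=fk(q,k,s4,s6);x,R0,_=pose();print(s6,(p-x).round(4),(R.inv()*R0).as_matrix().round(2).tolist())
# wrist centre
for nm,tcp in(("touch",knob),("pressed",knob-.03*nz)):
    w=tcp+k[5]*nz; print(nm,w.round(3),"r",np.hypot(*w[:2]).round(3))
fl=np.hypot(k[3],k[4])
# min dist shoulder-wrist at j3=-1.02
e=np.array([0,k[2]])+np.array([k[3]*np.cos(1.02)+k[4]*np.sin(1.02), -k[3]*np.sin(1.02)+k[4]*np.cos(1.02)]);print("min dist",np.linalg.norm(e))
for nm,tcp in(("touch",knob),("pressed",knob-.03*nz)):
    w=tcp+k[5]*nz; print(nm,"dist",np.hypot(np.hypot(*w[:2])-k[0],w[2]-k[1]))
E
```

```text
[0.0297 0.4255 0.5914 0.4197 0.0258 0.6233] -1 rms mm 101.59669163848626
1 [-0.0159 -0.0303 -0.0396] [[0.0, 0.0, 1.0], [-0.87, 0.49, 0.0], [-0.49, -0.87, 0.0]]
-1 [-0.0159 -0.0303 -0.0396] [[0.0, 0.0, 1.0], [-1.0, 0.0, 0.0], [0.0, -1.0, 0.0]]
touch [0.146 0.193 0.706] r 0.242
pressed [0.162 0.19  0.681] r 0.25
min dist 0.3457274694406845
touch dist 0.35143511783857373
pressed dist 0.33746023379773965
```

```bash
python3 - <<'E'
s=open('fk.py').read()
s=s.replace("r0,z0,a,b,e,L=k","r0,z0,a,b,e,L,y0,g,h,m=k").replace("R1.apply([r0,0,z0])","R1.apply([r0,y0,z0])").replace("R3.apply([b,0,e])","R3.apply([b,0,e])+R5.apply([m,g,h])").replace(".4,.4,0,.3]",".4,.4,0,.3,-.19,0,0,0]").replace("s4=1,s6=1","s4=-1,s6=-1").replace("f=lambda k:np.concatenate([fk(q,k,s4)[0]-p for q,p in data])","f=lambda k:np.concatenate([np.concatenate([fk(q,k,s4)[0]-p for q,p in data]),1e-3*k[[7,8,9]]])")
open('fk.py','w').write(s)
E
python3 - <<'E'
from fk import *; from h import *
r,s4=fit();print(r.x.round(4),s4,"rms mm",1000*np.sqrt(np.mean(r.fun**2)));print((1000*r.fun[:39].reshape(-1,3)).round(0).tolist())
np.save('k.npy',r.x)
E
```

```text
[ 0.0035  0.1982  0.5987  0.4577  0.002   0.3788  0.0013 -0.1923  0.0015
 -0.    ] -1 rms mm 1.7468607022886138
[[-1.0, -1.0, -0.0], [0.0, 1.0, 1.0], [-1.0, -0.0, -1.0], [-1.0, -1.0, -2.0], [5.0, 1.0, 4.0], [-1.0, -1.0, 1.0], [3.0, -1.0, 1.0], [-2.0, -3.0, -1.0], [-3.0, -2.0, -1.0], [2.0, 3.0, 3.0], [1.0, 1.0, -2.0], [-0.0, -2.0, -1.0], [1.0, 3.0, -1.0]]
```

The wrist turns out to have a 0.19 m lateral offset. I'll check which spins about the knob's axis are reachable within the joint ranges.

```bash
cat >> fk.py <<'E'
A=np.array([[0,0,1.],[-1,0,0],[0,-1,0]]) # tool = R6*A
def toolR(q,k): return fk(q,k)[1]*Rn.from_matrix(A)
def ik(p,R,k,q0):
    def f(q):
        x,R6=fk(q,k);return np.r_[(x-p),.3*((R6*Rn.from_matrix(A)).inv()*R).as_rotvec()]
    r=least_squares(f,np.clip(q0,lo+.001,hi-.001),bounds=(lo+.02,hi-.02));return r.x,np.linalg.norm(r.fun)
E
python3 - <<'E'
from fk import *; from h import *
k=np.load('k.npy');x,R0,s=pose();q=s["joint_pos"]
print("rotcheck",(toolR(q,k).inv()*R0).magnitude(), (fk(q,k)[0]-x).round(4))
rng=np.random.default_rng(0)
for spin in range(-180,180,30):
    R=Rp*Rz(np.radians(spin)); sol=[]
    for t in range(25):
        q0=rng.uniform(lo,hi) if t else q
        y,e=ik(knob-.033*nz,R,k,q0)
        if e<1e-3 and not any(np.abs(y-z).max()<.05 for z in sol):
            sol.append(y)
    for y in sol:
        q2,e2=ik(knob+.02*nz,R,k,y);q3,e3=ik(knob+.15*nz,R,k,q2)
        print(spin,y.round(2),"touch",round(e2,4),"app",round(e3,4),q3.round(2))
E
```

```text
rotcheck 2.414710777354259e-16 [0.0008 0.0035 0.0018]Traceback (most recent call last):
  File "<stdin>", line 9, in <module>
  File "fk.py", line 30, in ik
    r=least_squares(f,np.clip(q0,lo+.001,hi-.001),bounds=(lo+.02,hi-.02));return r.x,np.linalg.norm(r.fun)
    return func(*args, **kwargs)
    raise ValueError("Initial guess is outside of provided bounds")
ValueError: Initial guess is outside of provided bounds
```

```bash
sed -i 's/lo+.001,hi-.001/lo+.021,hi-.021/' fk.py
cat > s.py <<'E'
from fk import *; from h import *
import sys
k=np.load('k.npy');x,R0,s=pose();q=s["joint_pos"]
rng=np.random.default_rng(0)
for spin in range(-180,180,30):
    R=Rp*Rz(np.radians(spin)); sol=[]
    for t in range(25):
        q0=rng.uniform(lo+.03,hi-.03) if t else q
        y,e=ik(knob-.033*nz,R,k,q0)
        if e<1e-3 and not any(np.abs(y-z).max()<.05 for z in sol): sol.append(y)
    for y in sol:
        q2,e2=ik(knob+.02*nz,R,k,y);q3,e3=ik(knob+.15*nz,R,k,q2)
        print(spin,y.round(2),"touch",round(e2,4),"app",round(e3,4),q3.round(2))
E
python3 s.py
cat > s.py <<'E'
from fk import *; from h import *
k=np.load('k.npy');x,R0,s=pose();q=s["joint_pos"]
rng=np.random.default_rng(0)
n0=nz
def tilt(th,az): # lean th deg towards disp direction az (180 = -x front)
    t,a=np.radians(th),np.radians(az)
    n=Rd@np.array([np.sin(t)*np.cos(a),np.sin(t)*np.sin(a),np.cos(t)]);return n
def frame(n):
    xx=np.cross(Rd@np.array([0,1.,0]),n);xx/=np.linalg.norm(xx)
    return Rn.from_matrix(np.stack([xx,np.cross(-n,xx),-n],1))
print((frame(nz).inv()*Rp).magnitude())
for th in (35,30,25,20,15):
  for az in (180,165,150,195,210):
    n=tilt(th,az);R=frame(n);best=[]
    for t in range(14):
        q0=rng.uniform(lo+.03,hi-.03) if t else q
        y,e=ik(knob-.033*nz,R,k,q0); best.append((e,tuple(y.round(2))))
    best.sort();print(th,az,"off-axis deg",np.degrees(np.arccos(n@nz)).round(1),round(best[0][0],4),[float(v) for v in best[0][1]])
E
python3 s.py
```

```text
1.2511974922292255e-16
35 180 off-axis deg 0.0 0.0371 [0.76, -0.04, -1.0, 0.97, -0.53, -0.21]
35 165 off-axis deg 8.6 0.0169 [0.84, 0.02, -1.0, 1.01, -0.68, -0.36]
35 150 off-axis deg 17.1 0.0 [0.91, 0.09, -0.95, 0.92, -0.81, -0.35]
35 195 off-axis deg 8.6 0.0433 [0.66, -0.09, -1.0, 0.81, -0.35, 0.05]
35 210 off-axis deg 17.1 0.0279 [0.6, -0.11, -1.0, 0.53, -0.16, 0.39]
30 180 off-axis deg 5.0 0.0161 [0.75, -0.04, -1.0, 0.91, -0.5, -0.15]
30 165 off-axis deg 9.5 0.0 [0.81, 0.0, -1.0, 0.96, -0.62, -0.27]
30 150 off-axis deg 16.7 0.0 [0.89, 0.08, -0.89, 0.78, -0.79, -0.18]
30 195 off-axis deg 9.5 0.0204 [0.67, -0.08, -1.0, 0.79, -0.35, 0.04]
30 210 off-axis deg 16.7 0.009 [0.63, -0.1, -1.0, 0.6, -0.22, 0.27]
25 180 off-axis deg 10.0 0.0 [0.76, -0.04, -0.97, 0.79, -0.5, -0.04]
25 165 off-axis deg 12.4 0.0 [0.82, 0.01, -0.91, 0.73, -0.65, -0.05]
25 150 off-axis deg 17.8 0.0 [0.87, 0.08, -0.82, 0.64, -0.79, -0.0]
25 195 off-axis deg 12.4 0.0 [0.7, -0.07, -0.98, 0.72, -0.38, 0.08]
25 210 off-axis deg 17.8 0.0 [0.68, -0.07, -0.9, 0.42, -0.35, 0.38]
20 180 off-axis deg 15.0 0.0 [0.77, -0.01, -0.84, 0.52, -0.59, 0.2]
20 165 off-axis deg 16.4 0.0 [0.81, 0.03, -0.8, 0.53, -0.69, 0.16]
20 150 off-axis deg 20.0 0.0 [0.83, 0.08, -0.74, 0.5, -0.8, 0.17]
20 195 off-axis deg 16.4 0.0 [0.73, -0.03, -0.83, 0.43, -0.52, 0.33]
20 210 off-axis deg 20.0 0.0 [0.68, -0.03, -0.77, 0.24, -0.51, 0.55]
15 180 off-axis deg 20.0 0.0 [0.75, 0.03, -0.71, 0.33, -0.69, 0.4]
15 165 off-axis deg 20.8 0.0 [0.77, 0.06, -0.69, 0.36, -0.76, 0.35]
15 150 off-axis deg 23.1 0.0 [0.79, 0.1, -0.65, 0.36, -0.84, 0.35]
15 195 off-axis deg 20.8 0.0 [0.71, 0.02, -0.7, 0.25, -0.66, 0.5]
15 210 off-axis deg 23.1 0.0 [0.67, 0.02, -0.66, 0.14, -0.65, 0.64]
```

```bash
sed -i '/^print((frame/,$d' s.py
cat >> s.py <<'E'
n25=tilt(25,180);R25=frame(n25);x25=R25.as_matrix()[:,0]
def tgt(d): return knob-.005*x25+d*n25 if d>=0 else knob-.005*x25+d*nz
E
python3 - <<'E'
from s import *
y=q
for d in (.1,.06,.03,.01,0,-.01,-.02,-.03,-.035):
    y,e=ik(tgt(d),R25,k,y);print(d,y.round(2),round(e,4))
go(tgt(.04),R25)
E
```

```text
0.1 [ 1.03 -0.26 -0.79  0.51 -0.94  0.07] 0.0
0.06 [ 0.96 -0.2  -0.85  0.56 -0.81  0.06] 0.0
0.03 [ 0.91 -0.16 -0.9   0.61 -0.71  0.04] 0.0
0.01 [ 0.87 -0.12 -0.93  0.66 -0.65  0.01] 0.0
0 [ 0.85 -0.1  -0.94  0.68 -0.61 -0.  ] 0.0
-0.01 [ 0.82 -0.09 -0.95  0.71 -0.58 -0.02] 0.0
-0.02 [ 0.8  -0.07 -0.96  0.75 -0.54 -0.03] 0.0
-0.03 [ 0.77 -0.05 -0.98  0.78 -0.51 -0.05] 0.0
-0.035 [ 0.76 -0.04 -0.98  0.81 -0.49 -0.06] 0.0
t 12.8 pos [0.4985 0.1345 0.2268] w 0.0006 F [-0.3 -1.3  0.2] q [ 0.88 -0.16 -1.02  0.94 -0.65 -0.26]
turn(deg,tool) [ 1.04 -8.3  -0.5 ] shift cm in present tool [-1.68  0.63 -1.37] in target tool [-1.87  0.6  -1.13]
```

Call:
{"fn": "servo_tool", "kwargs": {
  "increments": [
    [0,0,0,-0.8,0.3,-1.4,1],
    [0,0,0,-0.9,0.3,0,1],
    [0.5,-4.1,-0.2,0,0,0,1],
    [0.5,-4.2,-0.3,0,0,0,1],
    [0,0,0,0,0,0,1]
  ]
}}

```text
time_s: 13.3
ee_pos: [0.4778, 0.1389, 0.2358]
tcp_rot: [0.017, 0.973, -0.087, 0.213]
contact_force: [0.2, 0.7, 0.3]
gripper_width: 0.0004
```

Run:
```python
from s import *
go(tgt(.02),R25)
go(tgt(-.03),R25)
cv2.imwrite('pics/w11.png',bot.grab_frame('wrist')[:,:,::-1]);cv2.imwrite('pics/s11.png',cv2.resize(bot.grab_frame('side')[60:360,130:450,::-1],None,fx=2,fy=2))
```

```text
t 13.3 pos [0.4778 0.1389 0.2358] w 0.0004 F [0.2 0.7 0.3] q [ 0.94 -0.17 -0.85  0.57 -0.77  0.06]
turn(deg,tool) [-0.28  0.32  0.06] shift cm in present tool [-0.31  0.66  2.58] in target tool [-0.33  0.65  2.58]
t 13.3 pos [0.4778 0.1389 0.2358] w 0.0004 F [0.2 0.7 0.3] q [ 0.94 -0.17 -0.85  0.57 -0.77  0.06]
turn(deg,tool) [-0.28  0.32  0.06] shift cm in present tool [0.23 0.69 7.53] in target tool [0.19 0.65 7.53]
```

View pics/s11.png

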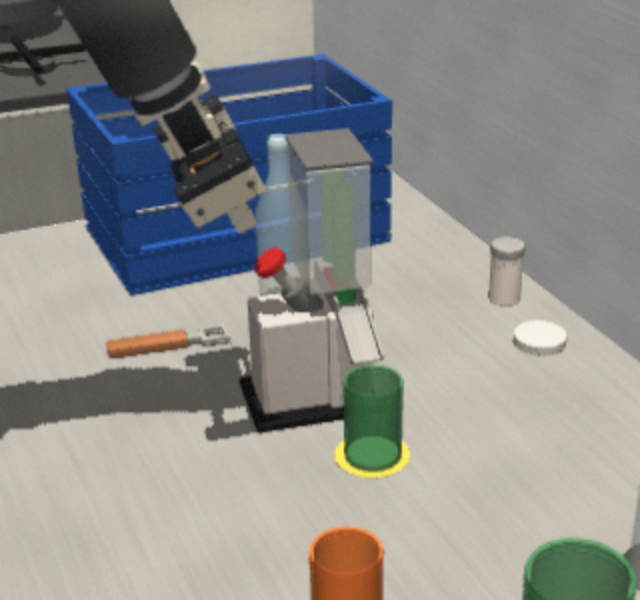

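View pics/w11.png

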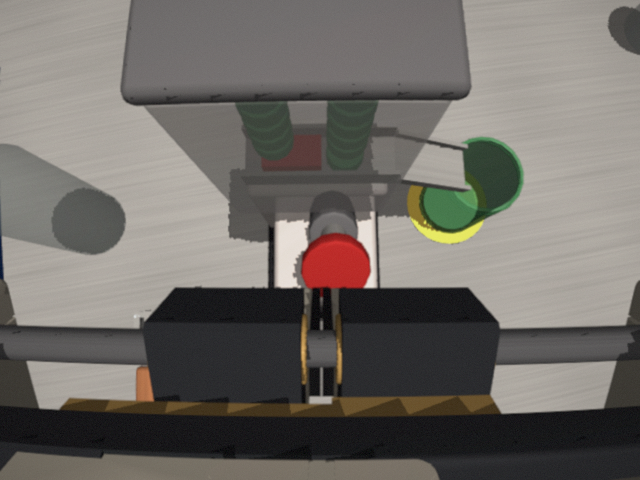

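The knob is at (336,262) against the fingers at x=321. I'll correct by +0.5 cm in y and close in.

Call:
{"fn": "servo_tool", "kwargs": {
  "increments": [
    [-0.2,0.3,0,-0.3,0.5,1,1],
    [0,0,0,0,0,1.4,1],
    [0,0,0,0,0,0,1]
  ]
}}

```text
time_s: 13.7
ee_pos: [0.4827, 0.1293, 0.2093]
tcp_rot: [0.023, 0.972, -0.087, 0.215]
contact_force: [-0.7, -0.5, 0.5]
gripper_width: 0.0006
```

Run:
```python
from s import *
go(tgt(.0),R25)
go(tgt(-.03),R25)
```

```text
t 13.7 pos [0.4827 0.1293 0.2093] w 0.0006 F [-0.7 -0.5  0.5] q [ 0.9  -0.14 -0.91  0.63 -0.69  0.02]
turn(deg,tool) [ 0.35 -0.01  0.21] shift cm in present tool [ 0.2  -0.21  1.9 ] in target tool [ 0.2 -0.2  1.9]
t 13.7 pos [0.4827 0.1293 0.2093] w 0.0006 F [-0.7 -0.5  0.5] q [ 0.9  -0.14 -0.91  0.63 -0.69  0.02]
turn(deg,tool) [ 0.35 -0.01  0.21] shift cm in present tool [ 0.72 -0.23  4.85] in target tool [ 0.72 -0.2   4.86]
```

Call:
{"fn": "servo_tool", "kwargs": {
  "increments": [
    [0,0,0,0.1,-0.2,1,1],
    [0,0,0,0.1,0,0.8,1],
    [0,0,0,0.15,0,0.8,1],
    [0,0,0,0.15,0,0.8,1],
    [0,0,0,0.1,0,0.6,1]
  ]
}}

```text
time_s: 14.2
ee_pos: [0.5063, 0.1289, 0.1772]
tcp_rot: [0.021, 0.972, -0.087, 0.216]
contact_force: [-6.7, 2.5, 5.7]
gripper_width: 0.0005
```

Run:
```python
from s import *
go(tgt(-.03),R25)
print(pose()[2]["contact_force"]@nz)
cv2.imwrite('pics/s12.png',cv2.resize(bot.grab_frame('side')[60:360,130:450,::-1],None,fx=2,fy=2))
```

```text
t 14.2 pos [0.5063 0.1289 0.1772] w 0.0005 F [-6.7  2.5  5.7] q [ 0.81 -0.06 -0.95  0.74 -0.55 -0.03]
turn(deg,tool) [ 0.14 -0.06  0.16] shift cm in present tool [-0.03  0.18  0.96] in target tool [-0.03  0.18  0.96]
8.73433928401635
```

View pics/s12.png

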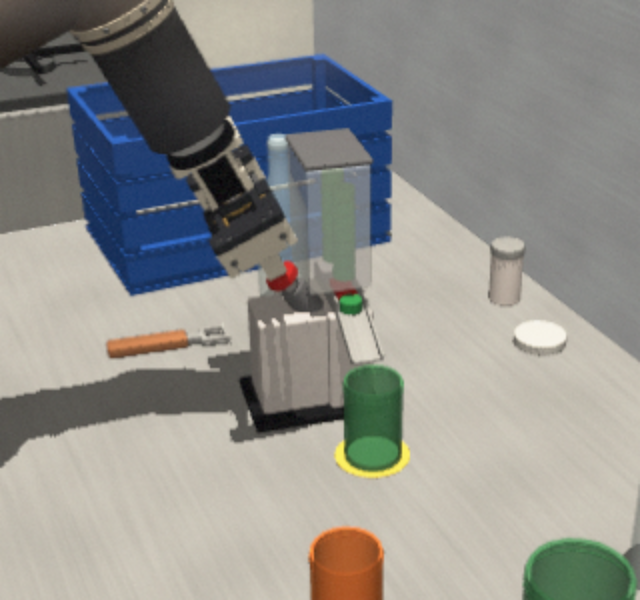

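The knob is about two thirds down. The tablet shows at the top of the chute, at (350,303). I'll keep pressing to the stop.

Call:
{"fn": "servo_tool", "kwargs": {
  "increments": [
    [0,0,0,0.05,0.1,0.5,1],
    [0,0,0,0,0,0.4,1],
    [0,0,0,0,0,0.3,1],
    [0,0,0,0,0,0.1,1]
  ]
}}

```text
time_s: 14.65
ee_pos: [0.5123, 0.1281, 0.17]
tcp_rot: [0.019, 0.972, -0.087, 0.219]
contact_force: [-78.6, 6.5, 71.3]
gripper_width: 0.0007
```

Run:
```python
from s import *
go(tgt(-.03),R25)
print(pose()[2]["contact_force"]@nz)
cv2.imwrite('pics/s13.png',cv2.resize(bot.grab_frame('side')[60:360,130:450,::-1],None,fx=2,fy=2))
```

```text
t 14.65 pos [0.5123 0.1281 0.17  ] w 0.0007 F [-78.6   6.5  71.3] q [ 0.77 -0.04 -0.97  0.79 -0.51 -0.06]
turn(deg,tool) [-0.13 -0.38  0.18] shift cm in present tool [-0.28  0.21  0.06] in target tool [-0.28  0.21  0.06]
103.42584852778255
```

View pics/s13.png

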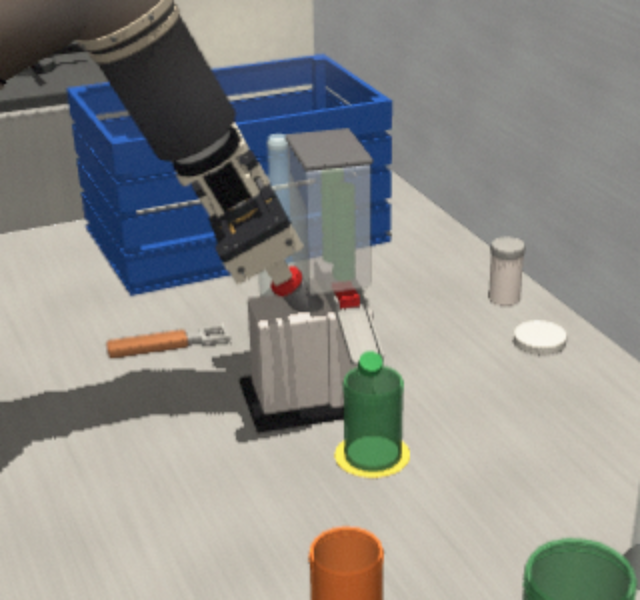

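The plunger is on its stop and the tablet is sliding off the lip into the jar. The reading is 106 N at the wrist, which is too close to the 120 N limit, so I'm backing off at once.

Call:
{"fn": "servo_tool", "kwargs": {
  "increments": [
    [0,0,0,-0.15,0,-0.8,1],
    [0,0,0,-0.2,0,-1,1],
    [0,0,0,-0.2,0,-1,1],
    [0,0,0,-0.2,0,-1.5,1],
    [0,0,0,0,0,-2,1],
    [0,0,0,0,0,-2,1],
    [0,0,0,0,0,-2,1],
    [0,0,0,0,0,0,1]
  ]
}}

```text
time_s: 15.5
ee_pos: [0.4625, 0.137, 0.2584]
tcp_rot: [0.02, 0.972, -0.088, 0.217]
contact_force: [-0.0, 0.5, -0.0]
gripper_width: 0.0009
```

Run:
```python
from s import *
go(tgt(.06),R25)
cv2.imwrite('pics/w14.png',bot.grab_frame('wrist')[:,:,::-1])
cv2.imwrite('pics/s14.png',cv2.resize(bot.grab_frame('side')[60:360,130:450,::-1],None,fx=2,fy=2))
```

```text
t 15.5 pos [0.4625 0.137  0.2584] w 0.0009 F [-0.   0.5 -0. ] q [ 0.99 -0.22 -0.83  0.55 -0.86  0.06]
turn(deg,tool) [-0.02 -0.17  0.1 ] shift cm in present tool [0.04 0.18 1.25] in target tool [0.05 0.18 1.25]
```

View pics/s14.png

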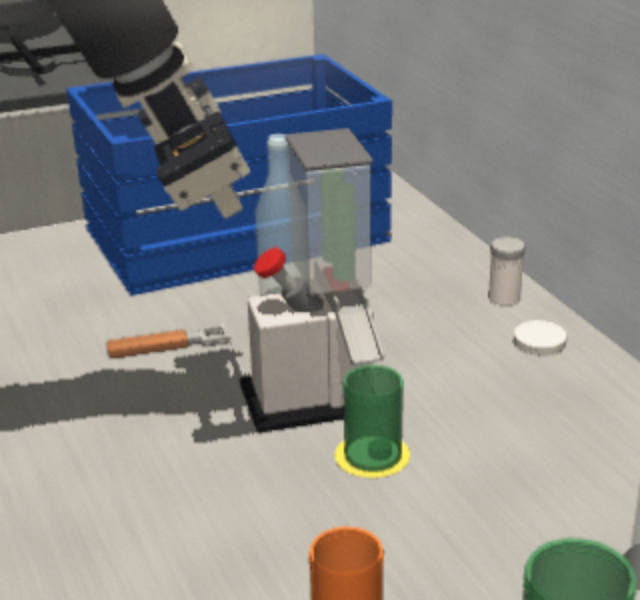

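View pics/w14.png

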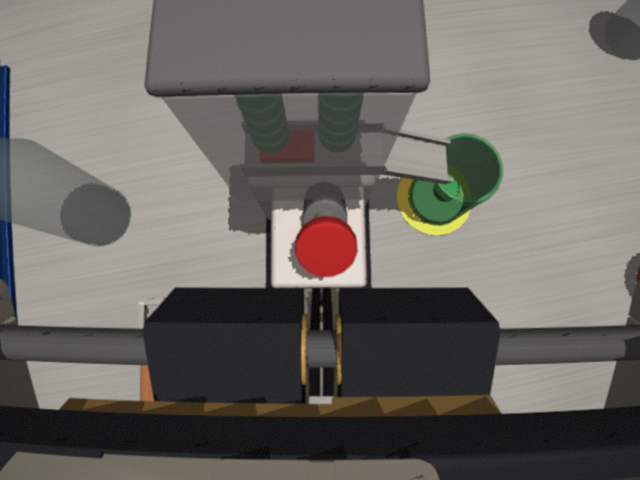

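The tablet lies in the jar at (380,450) in the side crop, and the knob is back at (270,262), where it was before the press. I'll let things settle, compare once more, then hand in.

Call:
{"fn": "servo_tool", "kwargs": {
  "increments": [
    [0,0,0,0,0,-1,1],
    [0,0,0,0,0,-1,1],
    [0,0,0,0,0,0,1],
    [0,0,0,0,0,0,1],
    [0,0,0,0,0,0,1],
    [0,0,0,0,0,0,1]
  ]
}}

```text
time_s: 16.2
ee_pos: [0.4539, 0.1371, 0.2733]
tcp_rot: [0.022, 0.972, -0.088, 0.215]
contact_force: [-0.5, 1.0, -0.1]
gripper_width: 0.0007
```

Run:
```python
from h import *
A=bot.grab_frame("side")[:,:,::-1];B=bot.grab_frame("scene")[:,:,::-1]
cv2.imwrite('pics/s15.png',A);cv2.imwrite('pics/sc15.png',B)
P=bot.camera_params("side");Q=bot.camera_params("scene")
def m(im,f):
    hsv=cv2.cvtColor(im.copy(),cv2.COLOR_BGR2HSV);H,S,V=[hsv[...,i].astype(int) for i in range(3)];return f(H,S,V)
red=lambda H,S,V:((H<6)|(H>174))&(S>150)&(V>60); gr=lambda H,S,V:(H>50)&(H<85)&(S>70)
for n in("side0","s15"):
    im=cv2.imread(f"pics/{n}.png");print(n,"red",[c for s,c in blobs(m(im,red),25)[0] if s[4]<500],"green",[([int(v) for v in s],c) for s,c in blobs(m(im,gr),200)[0]])
a=[c for s,c in blobs(m(A,gr),400)[0] if 290<c[0]<340][0];b=[c for s,c in blobs(m(B,gr),300)[0] if 290<c[0]<360 and c[1]>150]
print(a,b)
for c in b: print("jar centre",two(ray(P,a),ray(Q,c)),"pad",pad)
```

```text
side0 red [array([264.5, 190.9])] green [([347, 313, 37, 64, 2007], array([364.5, 343.9])), ([388, 329, 60, 98, 4615], array([416.6, 376.8]))]
s15 red [array([264.4, 190.9])] green [([302, 243, 30, 52, 1357], array([315.8, 267.9])), ([388, 329, 60, 98, 4607], array([416.6, 376.8]))]
[315.8 267.9] [array([322. , 267.5])]
jar centre (array([ 0.55693145, -0.00405289,  0.04886168]), np.float64(0.001051802832591989)) pad [ 0.5586 -0.0076  0.    ]
```

View pics/s15.png

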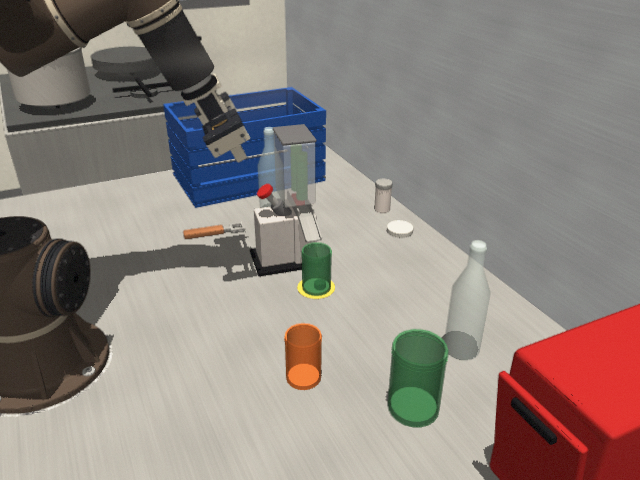

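The knob is back at its starting pixel, the jar is about 4 mm from the spot's centre and 49 mm up, and the bystanders haven't moved. Handing in.

```bash
python3 -c "
from station import bot
print(bot.sign_off())"
```

```text
the job is handed in; nothing more can be done
None
```

I stood the small green jar on the yellow spot, let go of it, and pressed the red plunger to its stop. One tablet slid down the chute into the jar, and I handed the job in at about 16.3 s.

**Last checks**
- **Jar:** it stands upright about 4 mm from the spot's centre (limit 13 mm). Its mid-point measured 49 mm above the table, where 50 mm was expected.
- **Tablet:** the side and wrist pictures show it lying inside the jar.
- **Plunger:** the knob is back at its starting pixel, within 0.1 px.
- **Robot:** the tool is clear of everything and the force reading is near zero.
- **Bystanders:** the bottles and the opener look unmoved in the pictures. I did not measure their positions.

**What did not go to plan**
- **Leaning approach:** joint 3 reached its limit when I came in along the plunger's own 35-degree axis. I pressed with the tool leaning about 25 degrees instead, which kept it clear of the magazine.
- **Overpressing:** I pushed too far onto the stop, and the wrist reading rose to about 106 N (limit 120 N) before I backed off. I have readings only from the end of each move, so I can't rule out a brief higher peak.

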